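Ready the cake delivery crate and hold its gate open

ROBOT

A 6-joint arm with a two-finger parallel gripper is mounted at the origin on the work surface. World frame = base frame: x ahead of the robot, y to its left, z up, the work surface at z = 0. Lengths are in mm, angles in rad, forces in N, time in s.
With the tool pointing down it reaches from about 275 to 825 mm from the base axis. Payload 4.9 kg.
Tool frame: the origin (TCP) lies at the very end of the fingers, on their centre line; the grasp point (between the pads) lies 19 mm behind it; z points along the fingers, y is the direction in which the jaws open and shut (so a half turn about z gives the same grasp; the last joint's range is limited). The gripper opens to 85 mm and grips with 20 to 120 N. Pads are 22 mm wide; open, the fingers measure 114 mm over their backs; the gripper's body (76 mm by 85 mm) begins 54 mm behind the grasp point. The pads swing forward as they close: fully open they stand 13 mm farther back than shut.
Start: joints at [-1.41, 0.326, -0.193, 1.052, 0, 1.437], TCP at [159.813, -526.287, 231.281] pointing down, gripper open.
Joint ranges: [-2.65, 2.65], [-0.97, 1.79], [-1.3, 1.35], [-1.93, 2.1], [-1.47, 1.37], [-3.14, 3.14]. Speed limits (rad/s): [2.57, 2.57, 3.14, 3.14, 3.14, 3.14].

INTERFACE

Orientations are given as [roll, pitch, yaw] about the fixed x, y, z axes, in that order (R = Rz(yaw) Ry(pitch) Rx(roll)).
In Python, from bench import bot, solve_ik, imaging gives the robot as it stands. Calls block until the motion is done:
- bot.move_ptp(position, orientation): joint-space move of the TCP to a pose.
- bot.movel(position, rot=None, max_speed=150, threshold=None): straight line of the TCP; rot=None keeps the orientation; max_speed is the mean speed in mm/s. With threshold (N) it stops when the force on the tool has changed by that much, and returns True; else False.
- bot.move_j(angles): joint-space move.
- bot.grip(opening, effort=None): opening from 0.0 (shut) to 1.0 (fully open); effort is the grip in N (None keeps the last); returns when the fingers have stopped.
- bot.dwell(seconds).
- solve_ik(position, orientation): joint angles nearest the present ones, or None.
- bot.get_state(): the state.
- imaging.capture(name): name is "scene" or "top" or "wrist"; returns the picture (400x640x3 uint8, blue, green, red); there is no depth.
- imaging.camera_model(name): a dict with "K" (3x3 intrinsics, pixels), "k1" (the pictures are not rectified: a ray, as slopes to the right and down, at radius r is drawn at 1 + k1 r^2 times it, then the intrinsics apply), "position" and "rotation" of the camera in the world. Camera axes: x right, y up, looking along -z (the intrinsics and any distortion apply to the point x, -y, -z); pixel columns grow to the right and rows downward; lengths in mm; the calibration is good to about 2 mm. A picture is of the moment at which its call begins: read the wrist's pose just before it. camera_model takes no time and is no camera call; for the wrist camera it gives the pose at the moment of the call.
A pose or a line that the arm cannot do raises bot.IKError and nothing moves.
- bot.sign_off(): hands the job in, once; it reports no verdict.
The state is a dict: "t": time; "qpos": joint angles; "joint_velocities": joint speeds; "effort": joint torques, N m; "tcp_pos": TCP position; "orientation": TCP orientation; "contact_force": force on the tool from outside, world axes, zero at the start; "wrist_torque": the same for the moment, N m; "opening": opening from 0.0 (shut) to 1.0 (fully open).
Only numpy, scipy, OpenCV 4.12 (cv2) and the standard library are available. Lean on these libraries where they do the work, as an engineer would, in place of code of your own. Each camera call takes 0.05 s, during which the arm holds its last target. There are 200 camera calls.

TASK

The blue delivery crate is being loaded with frozen cake logs. Take the white divider out of the wire rack and stand it, fully home on the crate floor, in the pair of slots right in front of the log already loaded, and let it go; then pinch the yellow safety catch on the gate fully back, squeeze the red trigger of the gate's handle and swing the gate out past its half-open check until it is wide open. The hinge is sprung shut, so finish while still holding the gate wide open for the colleague who slides the next log in, and leave the logs and everything else on the bench undisturbed.

Things in the scene. Friction and masses are not known exactly. Their poses are not given: they have to be found in the camera images.
- crate: Blue open-topped crate fixed on the bench, 260 (x) by 400 (y) by 145 mm high; origin at the centre of its underside. Walls 8 mm, floor top at 10 mm. Its +y end is the gate. Three pairs of upright slots on the long walls at y = -5, 50, 105 mm: 13 mm wide, between ribs reaching 13 mm in from the wall, flared at 105 to 127 mm height. Inside width 244 mm. One log stands behind the first pair.
- slot0 (a point): Middle of the crate between the two slots of the wanted pair (crate y = -5 mm, right in front of the loaded log), on the crate floor. Axes as the crate's: a divider in the slots lies along x.
- divider: Loose white plastic panel 236 mm long (x), 8 mm thick (y), 112 mm high, with a 70 mm long, 8 mm thick grip tab with a blue stripe in the middle of its top edge, rising to 145 mm; 0.2 to 0.3 kg. Origin at the middle of its bottom edge, z up. Starts on edge in one of the rack's two places (the other holds a green board). Either face may be forward.
- rack: Stainless wire rack fixed on the bench: plate 160 by 150 mm, top 6 mm above the bench, with two places 55 mm apart along its y (at y = -27.5 and +27.5 mm), each between two wire hoops 13 mm apart that reach 68 mm high. Items stand in it along its x. Origin at the centre of the underside.
- green_board: Loose green cutting board, 230 by 10 by 130 mm, standing on edge in the other place of the rack; leave it. Origin at the middle of its bottom edge.
- loaded_log: Frozen ivory cake log on a black board, 115 by 165 mm and 94 mm high, standing loose in the crate behind the wanted slots; leave it. Origin under its centre.
- waiting_log: The same sort of log on its board, waiting on the bench; leave it. Origin under its centre.
- gate_leaf: Gate leaf: steel frame, clear panel, 240 by 14 mm, top at 145 mm. Origin on the hinge axis at the level of the crate's underside; x along the leaf from hinge to free edge. Four upright paddles 24 to 26 mm wide (y), 8 mm thick, stand on it up to z = 195 mm: x = 70 mm fixed black, 110 red trigger, 166 fixed steel, 202 yellow safety. Gap between the two pairs 48 mm.
- gate_hinge (a point): Point on the vertical hinge axis at the top of the gate, at the near (-x) end of the crate's gate end. Axes as the crate's.
- gate (a joint): Gate angle, rad: 0 shut (leaf along crate +x), grows as it swings outwards, anticlockwise from above, to its stop at 1.5. A spring pulls it shut (0.12 N m at 0, 0.3 at 1.5). A sprung roller check holds it half open at about 0.7 and takes about 0.65 N m to pass; it is clear above 1.2. Let go wide open, the gate falls back to about 1.18. Wide open: over 1.3.
- safety (a joint): Travel in m of the yellow paddle and its bolt on top of the rail: 0 locked, 0.012 fully back, moving towards the hinge (leaf -x), closer to the fixed steel paddle. Outside width over the two paddles 44 mm locked, 32 mm back. Friction about 4 N; it stays where it is left. The gate is free of it above 0.008.
- safety_grip (a point): On the leaf between the steel and yellow paddles (leaf x = 178 mm), 30 mm above the rail: the middle of the pair when the catch is pinched fully back. Axes as gate_leaf.
- trigger (a joint): Travel in m of the red trigger paddle and its rod in the rail: 0 latched, 0.012 squeezed, moving towards the hinge (leaf -x), closer to the fixed black paddle. Outside width over the two paddles 48 mm latched, 36 mm squeezed. Sprung (5 to 9 N), it goes back when let go; the gate is free of it above 0.008 and must start to swing while it is squeezed.
- trigger_grip (a point): On the leaf between the black and red paddles (leaf x = 84 mm), 30 mm above the rail: the middle of the pair when the trigger is fully squeezed. Axes as gate_leaf.
- palette_knife: Palette knife lying on the bench, 270 mm long, black handle, steel blade; origin under its middle. Leave it.
- nut_jar: Jar, 84 mm wide, 130 mm high; leave it.
- pearl_jar: Jar, 76 mm wide, 110 mm high; leave it.
- nozzle_cup: Small steel cup, 80 mm wide and high; leave it.

How it is judged (in metres and radians):
On the way, in this order (a step that is already met when the one before it is completed fails the run):
1. the divider stands home in the wanted pair of slots, let go, with the gate still shut (horizontal distance between divider and slot0 below 0.01 m and z of divider in the frame of crate below 0.014 m and angle between the x axis of divider and the x axis of crate, either way round below 0.08 rad and angle between divider's own z axis and vertical below 0.12 rad and contact force between the fingers and divider below 0.05 N and value of joint gate below 0.1 rad), for 0.2 s.
2. the yellow safety catch is pinched back, with the gate shut (value of joint safety above 0.009 m and value of joint gate below 0.1 rad), for 0.1 s.
3. the red trigger is squeezed, with the gate shut (value of joint trigger above 0.008 m and value of joint gate below 0.15 rad), for 0.05 s.
4. the gate is past its check (value of joint gate above 1.25 rad), for 0.05 s.
At the end, for the whole second after the job is handed in: The robot holds the gate still at 1.3 rad or more (over 0.5 N of contact), the safety catch is back 8 mm or more, and the divider rests in the wanted slots: within 10 mm of their middle, on the floor within 4 mm, upright within 0.12 rad, along crate x within 0.08 rad (value of joint gate above 1.3 rad and velocity of joint gate between -0.1 and 0.1 rad/s and contact force between any of the fingers, the arm and gate_leaf above 0.5 N and value of joint safety above 0.008 m and horizontal distance between divider and slot0 below 0.01 m and z of divider in the frame of crate below 0.014 m and angle between the x axis of divider and the x axis of crate, either way round below 0.08 rad and angle between divider's own z axis and vertical below 0.12 rad and linear speed of divider below 0.02 m/s); the arm keeps its last pose, push and grip.
It fails at once if a log is disturbed (moved over 20 mm) (distance of any of loaded_log, waiting_log from where it was at the start of the episode above 0.02 m).
It fails at once if the green board is moved over 30 mm or tipped (distance of green_board from where it was at the start of the episode above 0.03 m or angle between green_board's own z axis and vertical above 0.4 rad).
It fails at once if something else on the bench is moved over 30 mm (distance of any of palette_knife, nut_jar, pearl_jar, nozzle_cup from where it was at the start of the episode above 0.03 m).
It also fails if it takes over 61 s, if anything falls off the work surface, if the arm or the gripper's body presses on something with over 40 N, if the wrist force passes 120 N, or if a joint passes its speed limit or range.

## Working session

There is one attempt and no reset: what is moved stays moved. The work goes in short steps, each a Python script; the robot and the scene stay as the last script left them, time stands still between calls to the robot, and variables do not carry over. Pictures are saved under pics/ and viewed, about 8 in all and at most 12, crops included, and the job is handed in when it is done.

```bash
ls; mkdir -p pics; python3 - <<'E'
from bench import bot, imaging
import cv2, json
for n in ("scene","top"):
    im=imaging.capture(n); cv2.imwrite(f"pics/{n}0.png",im)
for n in ("scene","top","wrist"):
    m=imaging.camera_model(n); print(n,{k:(v.tolist() if hasattr(v,'tolist') else v) for k,v in m.items()})
print(bot.get_state())
E
```

```text
pics
scene {'K': [[450.163890770601, 0.0, 318.2530052858163], [0.0, 450.163890770601, 195.56883127040706], [0.0, 0.0, 1.0]], 'k1': -0.042601382360811, 'position': [1111.8334437524927, 683.0470079332307, 1499.3466072574174], 'rotation': [0.5985341134612285, 0.001815635312045094, 2.4360534324724137]}
top {'K': [[515.1621549381485, 0.0, 315.32398016909656], [0.0, 515.1621549381485, 200.32408608512833], [0.0, 0.0, 1.0]], 'k1': -0.16046197310932364, 'position': [148.52443331368272, -41.88217138558989, 1954.648629946254], 'rotation': [0.19988210130359785, -0.001965625358115952, -1.5484602274562083]}
wrist {'K': [[321.1282934643912, 0.0, 325.55262567208206], [0.0, 321.1282934643912, 199.91357468263493], [0.0, 0.0, 1.0]], 'k1': 0.019006913012064145, 'position': [225.3480279041246, -506.24846063710083, 371.64332328287503], 'rotation': [-0.2722469630502953, 0.001637880935249969, -1.2759524118915813]}
{'t': 0.1, 'qpos': array([-1.41018102e+00,  3.26855996e-01, -1.93482907e-01,  1.05199711e+00,
       -2.42912583e-05,  1.43659329e+00]), 'joint_velocities': array([-0.00022106, -0.00084715,  0.0022701 ,  0.00192827,  0.00013646,
       -0.00077465]), 'effort': array([ 6.56384054e-04, -4.44242764e+01,  2.63036764e+01,  7.97597895e-03,
       -9.33933984e-05, -6.52304664e-06]), 'tcp_pos': array([ 159.72979254, -525.75248487,  230.58800344]), 'orientation': array([-3.14006356e+00, -1.81938039e-04,  2.94818222e-01]), 'contact_force': array([ 0.51151898, -0.34534368,  0.28693621]), 'wrist_torque': array([-0.04690573,  0.01026708, -0.03255721]), 'opening': 0.9984043142294906}
```

View pics/top0.png

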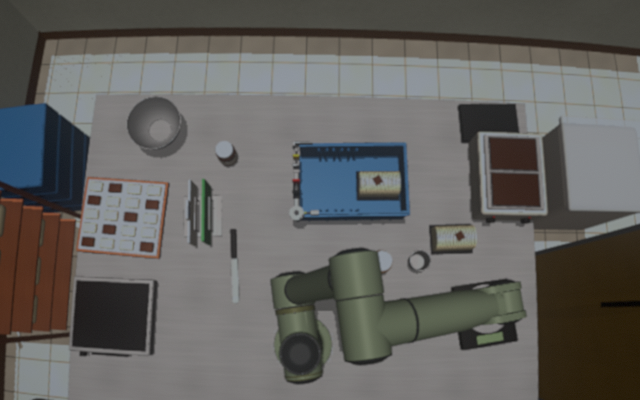

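View pics/scene0.png

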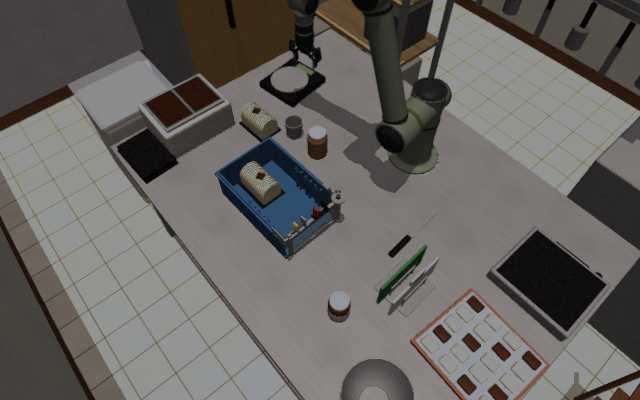

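The top view shows the crate at about (295–410, 142–220) with its gate on the left (+y) and hinge at (297,213). The rack is at (205,212), with the green board on the right and the white divider on the left at (190,212). The jar is at (225,152) and the knife at (235,265). The scene view agrees.

```bash
cat > h.py <<'E'
from bench import bot, solve_ik, imaging
import numpy as np, cv2
from scipy.spatial.transform import Rotation as R
def cam(n):
    m=imaging.camera_model(n); m={k:np.array(v,float) for k,v in m.items()}
    m['R']=R.from_euler('xyz',m['rotation']).as_matrix() if m['rotation'].size==3 else m['rotation'].reshape(3,3)
    m['d']=np.array([m['k1'],0,0,0,0]); return m
def onz(m,uv,z):
    """pixels -> world points on plane at height z"""
    p=cv2.undistortPoints(np.array(uv,float).reshape(-1,1,2),m['K'],m['d'])[:,0]
    d=np.c_[p[:,0],-p[:,1],-np.ones(len(p))]@m['R'].T
    return m['position']+d*((z-m['position'][2])/d[:,2])[:,None]
def proj(m,P):
    q=(np.atleast_2d(P)-m['position'])@m['R']
    q=np.c_[q[:,0],-q[:,1],-q[:,2]]
    return cv2.projectPoints(q,np.zeros(3),np.zeros(3),m['K'],m['d'])[0][:,0]
def st(tag=''):
    s=bot.get_state(); print(tag,'t%.2f'%s['t'],'tcp',s['tcp_pos'].round(1),'rpy',s['orientation'].round(3),'F',s['contact_force'].round(1),'T',s['wrist_torque'].round(2),'op%.3f'%s['opening']); return s
E
python3 - <<'E'
from h import *
np.set_printoptions(suppress=True,precision=1)
m=cam('top'); im=cv2.imread('pics/top0.png')
print('crate corners',onz(m,[(298,143),(407,143),(410,216),(297,217)],145)[:,:2])
print('divider',onz(m,[(191,185),(191,240)],151)[:,:2],'green',onz(m,[(204,181),(207,242)],136)[:,:2])
mw=cam('wrist'); s=bot.get_state(); T=R.from_euler('xyz',s['orientation']).as_matrix()
print('cam in tool',(mw['position']-s['tcp_pos'])@T, (T.T@mw['R']))
print('jar',onz(m,[(225,150)],130),'knife',onz(m,[(234,230),(236,300)],5)[:,:2],onz(m,[(385,260),(418,260)],110)[:,:2])
for y in np.arange(-.5,6,.5):pass
cv2.imwrite('pics/c.png',cv2.resize(im[130:260,160:420],None,fx=3,fy=3,interpolation=cv2.INTER_CUBIC))
E
```

```text
crate corners [[ 728.6   31.2]
 [ 738.9 -371.1]
 [ 465.5 -377.7]
 [ 453.1   26.6]]
divider [[560.4 414.9]
 [360.1 401.1]] green [[579.8 371.4]
 [356.3 346.2]]
cam in tool [  68.5    0.2 -141. ] [[ 0.   1.   0.3]
 [ 1.  -0.   0. ]
 [ 0.   0.3 -1. ]]
jar [[701.  302.1 130. ]] knife [[420.4 272.2]
 [155.4 252. ]] [[ 309.4 -292. ]
 [ 311.4 -411.8]]
```

View pics/c.png

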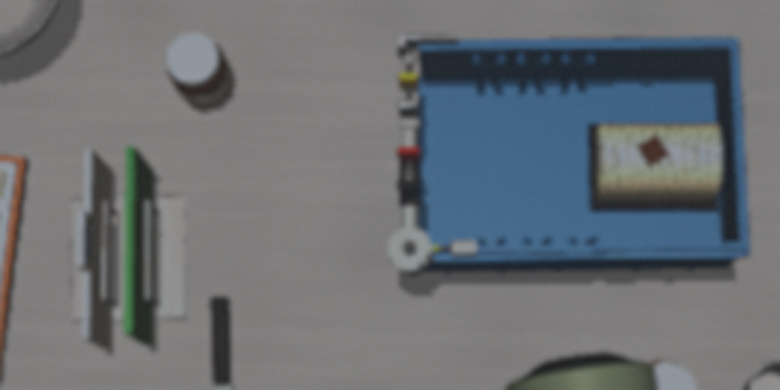

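The enlarged view confirms the divider is in the left place. The gate's red and yellow paddles are at about (408,152) and (408,78) in the crop. Next, close wrist views of the crate and then the rack.

```bash
python3 - <<'E'
from h import *
import pickle
st()
for n,p in (('crate',[540,-60,420]),('rack',[440,390,330])):
    o=[np.pi,0,np.pi]
    bot.move_ptp(p,o); bot.dwell(.3)
    m=cam('wrist'); im=imaging.capture('wrist'); pickle.dump((m,im),open(n+'.pkl','wb'))
    cv2.imwrite(f'pics/w_{n}.png',im); st(n); print(bot.get_state()['qpos'].round(2))
E
```

```text
t0.10 tcp [ 159.7 -525.8  230.6] rpy [-3.14  -0.     0.295] F [ 0.5 -0.3  0.3] T [-0.05  0.01 -0.03] op0.998
crate t2.70 tcp [539.9 -60.3 419.9] rpy [ 3.142 -0.     3.141] F [-0.3 -0.1  0.4] T [ 0.02 -0.02 -0.02] op0.999
[-0.25  0.27  0.2   1.5   0.   -0.25]
rack t4.77 tcp [440.3 389.6 330.1] rpy [3.142 0.    3.141] F [ 0.2 -0.2 -0.2] T [0.03 0.01 0.  ] op1.001
[ 0.6   0.36  0.1   1.32 -0.    0.6 ]
```

View pics/w_crate.png

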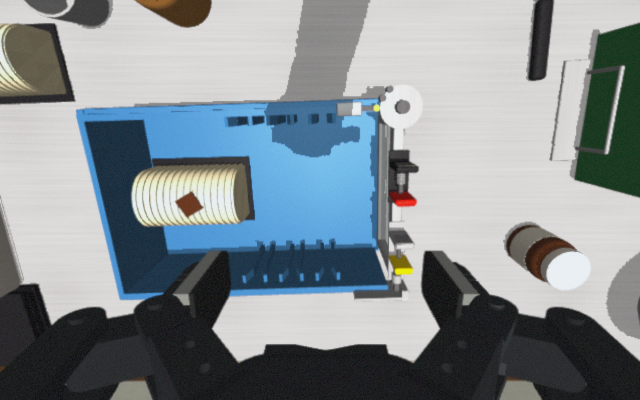

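View pics/w_rack.png

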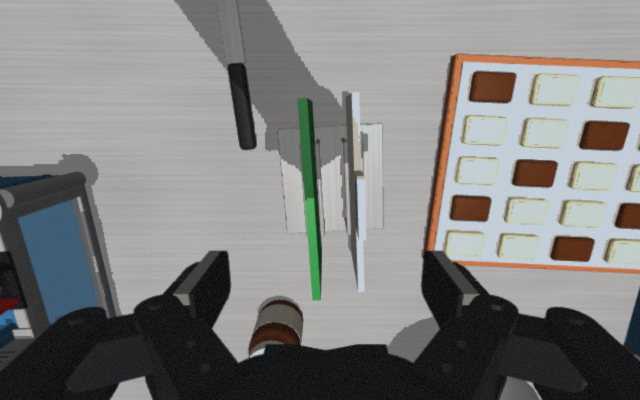

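The crate view shows the three slot pairs at about (240–330, 118) and (245–340, 245–280), the hinge post at (402,106), and the red and yellow paddles at (403,198) and (401,265). The rack view shows the divider's top edge running from (355,93) to (361,290). I'll enlarge both.

```bash
python3 - <<'E'
from h import *
import pickle
m,im=pickle.load(open('rack.pkl','rb'))
m2,im2=pickle.load(open('crate.pkl','rb'))
f=lambda a:cv2.resize(a,None,fx=2.5,fy=2.5,interpolation=cv2.INTER_CUBIC)
cv2.imwrite('pics/z.png',np.hstack([f(im2[80:300,220:425]),f(im[85:305,290:390])]))
# divider: bright bluish-white pixels per row
for r in range(90,298,6):
    row=im[r,335:380].astype(int); w=np.where((row.min(1)>205))[0]+335
    print(r,w.min() if len(w) else None,w.max() if len(w) else None,len(w),end=' | ')
E
```

```text
90 None None 0 | 96 None None 0 | 102 None None 0 | 108 None None 0 | 114 None None 0 | 120 None None 0 | 126 None None 0 | 132 None None 0 | 138 None None 0 | 144 None None 0 | 150 None None 0 | 156 None None 0 | 162 None None 0 | 168 None None 0 | 174 None None 0 | 180 None None 0 | 186 None None 0 | 192 None None 0 | 198 None None 0 | 204 None None 0 | 210 None None 0 | 216 None None 0 | 222 None None 0 | 228 None None 0 | 234 None None 0 | 240 None None 0 | 246 None None 0 | 252 None None 0 | 258 None None 0 | 264 None None 0 | 270 None None 0 | 276 None None 0 | 282 None None 0 | 288 None None 0 | 294 None None 0 |
```

View pics/z.png

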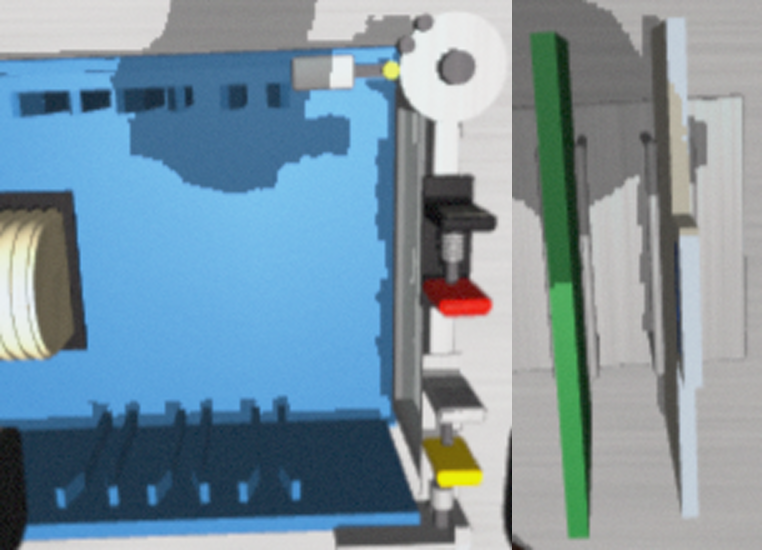

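The zoom shows the divider's top edge and tab clearly: tab top rows 179–240, centre column about 361–362. The far-wall rib tops give slot centres at pixel columns of about 256, 292 and 328, and the paddle tops are visible. Next step is to turn these into poses.

```bash
python3 - <<'E'
from h import *
import pickle
np.set_printoptions(suppress=True,precision=1)
m,im=pickle.load(open('rack.pkl','rb')); m2,im2=pickle.load(open('crate.pkl','rb'))
print('shoulder ends',onz(m,[(355.8,92.2),(361.2,291.4)],118)[:,:2],'tab',onz(m,[(361,179),(362.4,239.8)],151)[:,:2])
c=lambda L:[(220+x/2.5,80+y/2.5) for x,y in L]
print('slots far z127',onz(m2,c([(90,493),(180,493),(270,493)]),127)[:,:2])
print('paddles',onz(m2,c([(470,220),(465,307),(460,413),(456,479)]),195)[:,:2])
print('post',onz(m2,c([(453,66)]),160)[:,:2])
print('rim near-in/out, far',onz(m2,[(80,108),(220+395/2.5,80+47/2.5),(122,298),(387,289)],145)[:,:2])
hsv=cv2.cvtColor(im2,cv2.COLOR_BGR2HSV)
for n,k in (('red',(hsv[...,0]<8)|(hsv[...,0]>172)),('yel',(abs(hsv[...,0].astype(int)-28)<6))):
    k=k&(hsv[...,1]>150)&(hsv[...,2]>60); k[:,:380]=0;k[:,425:]=0
    for r in range(185,280):
        w=np.where(k[r])[0]
        if len(w)>3: print(n,r,w.min(),w.max(),im2[r,w].max(1).mean().round())
E
```

```text
shoulder ends [[354.8 421.1]
 [588.8 433.4]] tab [[440.1 425.5]
 [506.5 428.9]]
slots far z127 [[ 713.2 -164.9]
 [ 713.3 -110.9]
 [ 713.4  -56.9]]
paddles [[536.2  34.3]
 [577.8  34.8]
 [632.   35.9]
 [667.8  36.1]]
post [[467.9  30.1]]
rim near-in/out, far [[ 470.4 -362.8]
 [ 458.6    4.3]
 [ 735.8 -356.6]
 [ 722.4   28.7]]
red 191 395 406 80.0
red 192 390 406 95.0
red 193 390 407 103.0
red 194 389 408 102.0
red 195 389 410 103.0
red 196 390 411 104.0
red 197 391 412 104.0
red 198 391 413 107.0
red 199 392 414 139.0
red 200 393 415 198.0
red 201 394 415 217.0
red 202 395 415 226.0
red 203 396 415 234.0
red 204 396 414 233.0
red 205 398 413 223.0
yel 256 390 404 117.0
yel 257 389 405 114.0
yel 258 390 405 115.0
yel 259 390 406 117.0
yel 260 391 406 117.0
yel 261 391 407 119.0
yel 262 392 407 119.0
yel 263 392 408 119.0
yel 264 393 409 119.0
yel 265 393 409 120.0
yel 266 394 410 121.0
yel 267 394 410 136.0
yel 268 394 411 193.0
yel 269 394 412 224.0
yel 270 394 412 232.0
yel 271 394 412 232.0
yel 272 395 411 236.0
yel 273 395 410 228.0
yel 274 396 400 206.0
```

```bash
python3 - <<'E'
from h import *
import pickle
np.set_printoptions(suppress=True,precision=1,linewidth=200)
m2,im2=pickle.load(open('crate.pkl','rb'))
b=im2.astype(int)
for u in (240,290,350,370):
    print(u,'near',[(v,*b[v,u]) for v in range(94,110)])
    print(u,'far',[(v,*b[v,u]) for v in range(280,302)])
# left end wall rim and loaded side
for v in (150,200,250): print(v,'left',[(u,*b[v,u]) for u in range(78,112,1)])
E
```

```text
240 near [(94, np.int64(210), np.int64(213), np.int64(214)), (95, np.int64(214), np.int64(214), np.int64(216)), (96, np.int64(214), np.int64(214), np.int64(215)), (97, np.int64(215), np.int64(216), np.int64(217)), (98, np.int64(216), np.int64(216), np.int64(217)), (99, np.int64(216), np.int64(216), np.int64(217)), (100, np.int64(209), np.int64(210), np.int64(212)), (101, np.int64(157), np.int64(158), np.int64(159)), (102, np.int64(140), np.int64(135), np.int64(136)), (103, np.int64(155), np.int64(125), np.int64(95)), (104, np.int64(203), np.int64(147), np.int64(83)), (105, np.int64(222), np.int64(167), np.int64(97)), (106, np.int64(224), np.int64(171), np.int64(98)), (107, np.int64(224), np.int64(171), np.int64(100)), (108, np.int64(226), np.int64(172), np.int64(101)), (109, np.int64(226), np.int64(173), np.int64(102))]
240 far [(280, np.int64(76), np.int64(56), np.int64(37)), (281, np.int64(79), np.int64(59), np.int64(41)), (282, np.int64(77), np.int64(56), np.int64(34)), (283, np.int64(78), np.int64(58), np.int64(35)), (284, np.int64(72), np.int64(50), np.int64(24)), (285, np.int64
[... 11176 characters left out ...]
.int64(213), np.int64(215)), (99, np.int64(213), np.int64(213), np.int64(214)), (100, np.int64(212), np.int64(213), np.int64(214)), (101, np.int64(211), np.int64(212), np.int64(214)), (102, np.int64(211), np.int64(212), np.int64(215)), (103, np.int64(212), np.int64(213), np.int64(214)), (104, np.int64(210), np.int64(213), np.int64(213)), (105, np.int64(209), np.int64(212), np.int64(213)), (106, np.int64(209), np.int64(210), np.int64(213)), (107, np.int64(213), np.int64(212), np.int64(209)), (108, np.int64(212), np.int64(178), np.int64(142)), (109, np.int64(211), np.int64(151), np.int64(89)), (110, np.int64(210), np.int64(146), np.int64(77)), (111, np.int64(212), np.int64(149), np.int64(77))]
```

```bash
python3 - <<'E'
from h import *
import pickle
np.set_printoptions(suppress=True,precision=2)
m,_=pickle.load(open('crate.pkl','rb'))
F=onz(m,[(240,295.5),(290,293.7),(350,291.9)],145);N=onz(m,[(240,103),(290,101.3),(350,98.9),(370,98)],145);L=onz(m,[(84.3,150),(96.3,200),(108.2,250)],145)
fF=np.polyfit(F[:,1],F[:,0],1);fN=np.polyfit(N[:,1],N[:,0],1);fL=np.polyfit(L[:,0],L[:,1],1)
print('yaw',-fF[0],-fN[0],fL[0]); print('x at y=-167',np.polyval(fF,-167),np.polyval(fN,-167)); print('left y at x=597',np.polyval(fL,597),'-> slot0 y',np.polyval(fL,597)+195)
for p in ([473,427,170],[597,-167,135],[597,-167,330]): print(solve_ik(p,[np.pi,0,np.pi+.03]).round(2))
E
```

```text
yaw 0.034904851147193085 0.036591181101837546 0.036318778555629205
x at y=-167 732.0870536635719 463.64864840965794
left y at x=597 -365.41855033661 -> slot0 y -170.41855033661
[ 0.62  0.53 -0.04  1.    0.    0.59]
[-0.39  0.53 -0.14  0.91  0.   -0.42]
[-0.39  0.42  0.2   1.35  0.   -0.42]
```

Crate yaw is about 0.036, slot0 about (597.5, −169.7) and the hinge about (466.7, 30.3). The divider is at (473, 427.2) with yaw 0.052. I'll grasp it now and check above the slots.

```bash
python3 - <<'E'
from h import *
import pickle
bot.grip(0.45,60)
o=[np.pi,0,-np.pi+.052]
bot.movel([473,427.2,200],o,200); bot.movel([473,427.2,124],None,80,threshold=15); st('down')
bot.grip(0,60); st('grip')
bot.movel([473,427.2,345],None,150); st('lift')
o=[np.pi,0,-np.pi+.036]
bot.movel([597.5,-169.7,345],o,250); bot.movel([597.5,-169.7,275],None,100); bot.dwell(.3); st('over')
m=cam('wrist'); im=imaging.capture('wrist'); pickle.dump((m,im),open('over.pkl','wb')); cv2.imwrite('pics/over.png',im)
E
```

```text
down t7.24 tcp [473.4 427.5 124.6] rpy [ 3.141e+00  1.000e-03 -3.090e+00] F [0.5 0.1 0.4] T [ 0.01 -0.01  0.01] op0.448
grip t7.62 tcp [473.4 427.5 124.7] rpy [ 3.141e+00  1.000e-03 -3.090e+00] F [-0.7 -0.2  4.3] T [-0.1  -0.   -0.05] op0.080
lift t9.24 tcp [472.7 427.  344. ] rpy [-3.141e+00 -2.000e-03 -3.090e+00] F [-0.   0.7 -2.9] T [-0.02 -0.   -0.02] op0.082
over t12.98 tcp [ 597.7 -169.8  275.5] rpy [-3.141e+00  1.000e-03 -3.106e+00] F [-0.6 -0.  -3. ] T [-0.04  0.01 -0.01] op0.082
```

View pics/over.png

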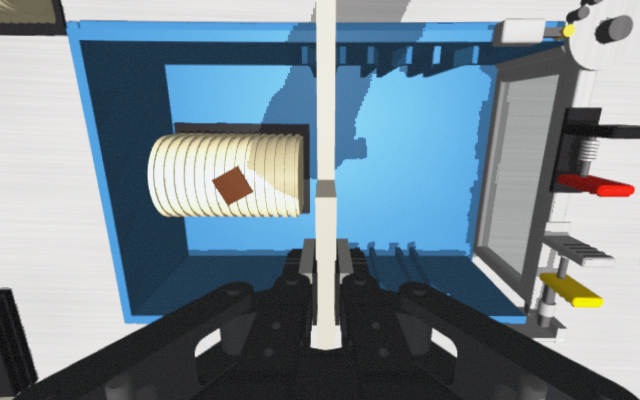

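The view shows the divider held upright at column ~325, near-wall ribs at about columns 308, 370, 400, 435 and 467 (rows 45–75), and the log clear to the left. I'll compare this with the projected crate estimate.

```bash
python3 - <<'E'
from h import *
import pickle
np.set_printoptions(suppress=True,precision=1)
m,im=pickle.load(open('over.pkl','rb'))
c,s=np.cos(.036),np.sin(.036); RR=np.array([[c,-s],[s,c]])
o=np.array([597.5,-169.7])-RR@[0,-5]
W=lambda x,y,z:[*(o+RR@[x,y]),z]
k=im.copy()
for y in (-5,50,105):
  for x in (-109,-122,109,122):
    for z,col in ((127,(0,0,255)),(105,(0,255,255))):
      for dy in (-6.5,6.5):
        p=proj(m,W(x,y+dy,z))[0]; cv2.circle(k,tuple(int(v*8) for v in p),8,col,-1,cv2.LINE_AA,3)
for z,X,Y in ((145,130,200),(145,122,192)):
    q=proj(m,[W(-X,-Y,z),W(X,-Y,z),W(X,Y,z),W(-X,Y,z)]); cv2.polylines(k,[(q*8).astype(int)],True,(0,255,0),1,cv2.LINE_AA,3)
z=cv2.resize(k[10:95,270:500],None,fx=3.4,fy=3.4,interpolation=cv2.INTER_CUBIC)
z2=cv2.resize(k[235:330,270:500],None,fx=3.4,fy=3.4,interpolation=cv2.INTER_CUBIC)
cv2.imwrite('pics/ov2.png',np.vstack([z,z2])[:600])
cv2.imwrite('pics/tmp.png',k)
b=im.astype(int)
for u in (130,200,260): print(u,'near rows blue',[v for v in range(10,50) if b[v,u,0]>120 and b[v,u,2]<120],'far',[v for v in range(290,335) if b[v,u,0]>120 and b[v,u,2]<120])
print(proj(m,[W(-130,-100,145),W(-122,-100,145),W(122,-100,145),W(130,-100,145)]))
E
```

```text
130 near rows blue [21, 22, 23, 24, 25, 26, 27, 28, 29, 30, 31, 32, 33, 34, 35, 36, 37, 38, 39, 40] far [308, 309, 310, 311, 312, 313, 314, 315, 316, 317, 318, 319, 320, 321, 322]
200 near rows blue [22, 23, 24, 25, 26, 27, 28, 29, 30, 31, 32, 33, 34, 35, 36, 37, 38, 39, 40, 41] far []
260 near rows blue [23, 24, 25, 26, 27, 28, 29, 30, 31, 32, 33, 34, 35, 36, 37, 38, 39, 40, 41, 42] far []
[[200.1  23.5]
 [201.3  35.3]
 [227.7 312.9]
 [228.4 320. ]]
```

View pics/ov2.png

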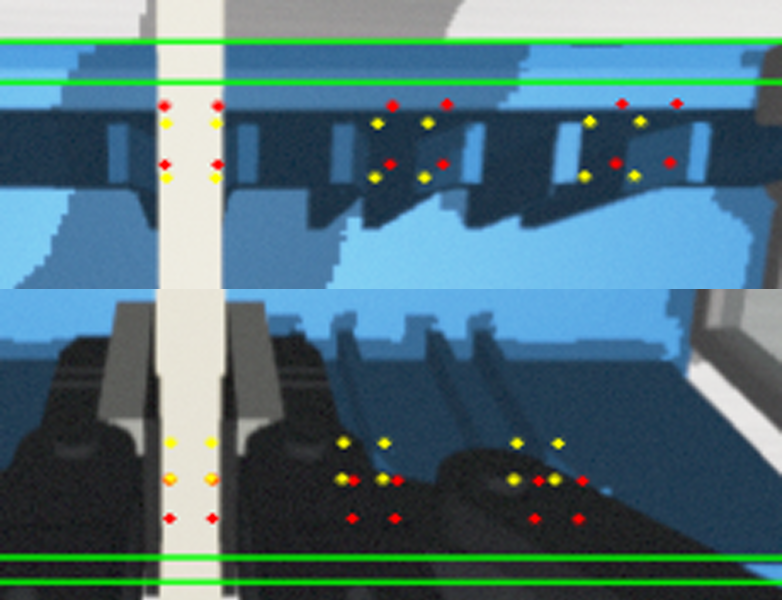

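Near-wall slot0 appears about 2 mm further to −y than predicted, while the end wall and far wall suggest −169 to −170.4. I'll check camera bias with the held divider, then go down to just inside the flare and look.

```bash
python3 - <<'E'
from h import *
import pickle
np.set_printoptions(suppress=True,precision=1)
m,im=pickle.load(open('over.pkl','rb'))
t=np.array([597.7,-169.8]); d=np.array([np.cos(.036),np.sin(.036)])
for x,z in ((-118,269),(-35,302),(-100,269)): print(x,proj(m,[[*(t+x*d),z]]))
b=im.astype(int)
for v in (2,40,90,150,195): w=[u for u in range(300,350) if b[v,u].min()>150 and abs(b[v,u,0]-b[v,u,2])<40]; print(v,w[0],w[-1])
o=[np.pi,0,-np.pi+.036]
bot.movel([598,-171,245],o,100)
hit=bot.movel([598,-171,222],None,40,threshold=10); bot.dwell(.2); st(hit)
m=cam('wrist'); im=imaging.capture('wrist'); pickle.dump((m,im),open('in.pkl','wb')); cv2.imwrite('pics/in.png',cv2.resize(im[:160,240:440],None,fx=4,fy=3.7,interpolation=cv2.INTER_CUBIC))
E
```

```text
-118 [[325.7 -22.6]]
-35 [[325.7 201.3]]
-100 [[325.7  28.2]]
2 300 349
40 316 335
90 317 334
150 317 334Traceback (most recent call last):
  File "<stdin>", line 8, in <module>
IndexError: list index out of range
```

Bias is about zero, so I'll weight the near-wall reading more and use y = −171.5.

```bash
python3 - <<'E'
from h import *
import pickle
o=[np.pi,0,-np.pi+.036]
bot.movel([598,-171.5,245],o,100)
hit=bot.movel([598,-171.5,222],None,40,threshold=10); bot.dwell(.2); st(hit)
m=cam('wrist'); im=imaging.capture('wrist'); pickle.dump((m,im),open('in.pkl','wb')); cv2.imwrite('pics/in.png',cv2.resize(im[:300,200:470],None,fx=2,fy=2,interpolation=cv2.INTER_CUBIC))
E
```

```text
False t14.41 tcp [ 598.  -171.4  222. ] rpy [ 3.141  0.    -3.106] F [ 3.  -0.5 -3.3] T [ 0.09 -0.85  0.02] op0.079
```

View pics/in.png

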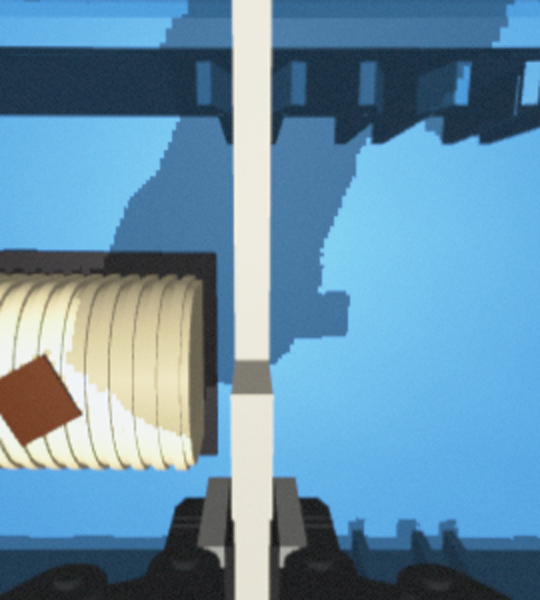

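The divider (crop column 251) is centred between the near-wall slot ribs at 205 and 298. There is a 3 N push in +x, so the near end is grazing the near wall. I'll shift +2 mm in x and lower it.

```bash
python3 - <<'E'
from h import *
x=598
for x in (599,600,601):
    bot.movel([x,-171.5,222],None,20); s=st(x)
    if abs(s['contact_force'][0])<1.2: break
for z in (200,175,150):
    hit=bot.movel([x,-171.5,z],None,50,threshold=20); st(hit)
    if hit: break
if not hit:
    hit=bot.movel([x,-171.5,125],None,30,threshold=15); st(hit)
E
```

```text
599 t14.71 tcp [ 598.6 -171.5  222. ] rpy [-3.141e+00 -1.000e-03 -3.106e+00] F [ 0.2  0.5 -1.9] T [ 0.03 -0.23  0.01] op0.083
False t15.30 tcp [ 598.7 -171.4  199.7] rpy [ 3.141e+00 -1.000e-03 -3.106e+00] F [ 0.9 -0.7 -1.5] T [ 0.   -0.06  0.02] op0.084
False t15.95 tcp [ 598.8 -171.5  174.8] rpy [ 3.142e+00 -1.000e-03 -3.106e+00] F [ 0.3 -0.5 -3.3] T [0.03 0.03 0.01] op0.077
False t16.60 tcp [ 598.8 -171.5  149.8] rpy [ 3.141e+00 -1.000e-03 -3.106e+00] F [-0.2  0.4 -2.2] T [0.07 0.01 0.02] op0.085
True t17.28 tcp [ 598.7 -171.6  128.7] rpy [-3.141e+00 -1.000e-03 -3.106e+00] F [-0.3 -0.2  3.4] T [-0.04 -0.    0.02] op0.084
```

The divider touched the floor at the expected height. I'll release it, back off, and look at the gate from the grasp orientation.

```bash
python3 - <<'E'
from h import *
import pickle
bot.grip(0.35,60); bot.dwell(.3); st('rel')
bot.movel([598.7,-171.5,290],None,200)
bot.grip(0.82)
bot.move_ptp([570,40,290],[np.pi,0,np.pi/2+.036]); bot.dwell(.2); st(); print(bot.get_state()['qpos'].round(2))
m=cam('wrist'); im=imaging.capture('wrist'); pickle.dump((m,im),open('gate.pkl','wb')); cv2.imwrite('pics/gate.png',im)
E
```

```text
rel t17.93 tcp [ 597.8 -171.1  127.6] rpy [ 3.141e+00 -3.000e-03 -3.106e+00] F [-0.3 -0.6  0.8] T [ 0.03 -0.03 -0.03] op0.347
 t21.23 tcp [570.1  39.6 290. ] rpy [-3.142  0.     1.606] F [ 0.   0.1 -0.3] T [-0.03  0.01 -0.04] op0.822
[-0.06  0.34 -0.03  1.21 -0.    1.48]
```

View pics/gate.png

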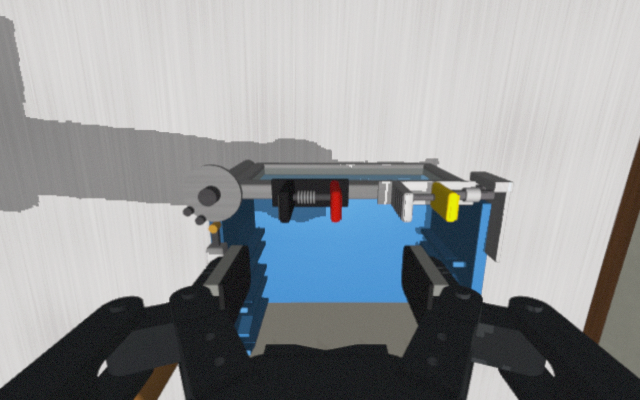

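The view from outside shows the paddles black (286,205), red (336,202), steel (404,205) and yellow (450,203), with an end post at (485–512, 175–260).

```bash
python3 - <<'E'
from h import *
import pickle
np.set_printoptions(suppress=True,precision=1)
m,im=pickle.load(open('gate.pkl','rb'))
hsv=cv2.cvtColor(im,cv2.COLOR_BGR2HSV)
for n,k in (('red',(hsv[...,0]<8)|(hsv[...,0]>172)),('yel',(abs(hsv[...,0].astype(int)-28)<6))):
    k=k&(hsv[...,1]>150)&(hsv[...,2]>60); k[:,:300]=0;k[:,480:]=0;k[240:]=0
    for r in range(180,225,3):
        w=np.where(k[r])[0]
        if len(w)>3: print(n,r,w.min(),w.max(),im[r,w].max(1).tolist())
print('post',onz(m,[(486,190),(486,255)],195)[:,:2],onz(m,[(472,190),(512,190)],160)[:,:2],onz(m,[(215,195)],160)[:,:2])
h=np.array([466.7,30.3])
for x in (70,110,166,202): p=h+x*np.array([.99935,.036]); print(x,proj(m,[[*(p+[0,-12.5]),195],[*(p+[0,12.5]),195],[*(p+[-4,12.5]),195],[*(p+[4,12.5]),195]]).tolist())
cv2.imwrite('pics/gz.png',cv2.resize(im[150:280,180:520],None,fx=2.35,fy=2.35,interpolation=cv2.INTER_CUBIC))
E
```

```text
red 183 330 338 [73, 96, 98, 101, 99, 100, 99, 92, 82]
red 186 330 339 [88, 99, 102, 101, 102, 102, 100, 101, 94, 67]
red 189 330 340 [87, 98, 98, 103, 103, 105, 102, 102, 96, 93, 78]
red 192 330 340 [86, 104, 134, 151, 161, 161, 160, 159, 147, 132, 96]
red 195 331 341 [133, 161, 176, 189, 192, 193, 191, 177, 157, 124, 106]
red 198 331 341 [133, 162, 181, 193, 193, 192, 191, 177, 159, 131, 125]
red 201 330 341 [92, 141, 167, 182, 192, 194, 195, 191, 179, 162, 130, 124]
red 204 330 341 [94, 139, 169, 185, 191, 194, 195, 193, 179, 167, 133, 125]
red 207 331 340 [141, 171, 186, 193, 193, 195, 191, 181, 167, 138]
red 210 331 340 [148, 173, 183, 194, 194, 192, 191, 181, 169, 135]
red 213 331 340 [151, 177, 185, 194, 194, 192, 191, 181, 171, 136]
red 216 331 340 [156, 176, 187, 194, 195, 193, 187, 181, 171, 137]
red 219 332 339 [177, 185, 197, 195, 193, 189, 180, 171]
yel 183 434 438 [116, 111, 115, 119, 119]
yel 186 433 443 [103, 103, 104, 109, 108, 110, 111, 113, 116, 118, 125]
yel 189 432 448 [106, 101, 101, 103, 102, 100, 104, 106, 107, 110, 109, 114, 110, 116, 119, 121, 128]
yel 192 4
[... 1330 characters left out ...]
6.7]] [[474.4  33. ]]
70 [[281.3051533509574, 224.94543521005448], [281.26637700844344, 193.91260541031534], [275.9862511673389, 193.72900561565797], [286.5436209233104, 194.09605931258767]]
110 [[332.6153782519907, 224.93374553663287], [333.9827995297132, 193.90705517518143], [328.71579041254364, 193.72412382415402], [339.2485503788196, 194.0898783636957]]
166 [[404.54291046609836, 224.95814735444205], [407.8922541085751, 193.88893599654787], [402.6164454823657, 193.70662574266416], [413.1690566263198, 194.07119069648144]]
202 [[451.00963179107515, 224.99896447537478], [455.65568253396157, 193.8708792492642], [450.3575374360083, 193.68877407929767], [460.95625644492316, 194.05296255338672]]
```

View pics/gz.png

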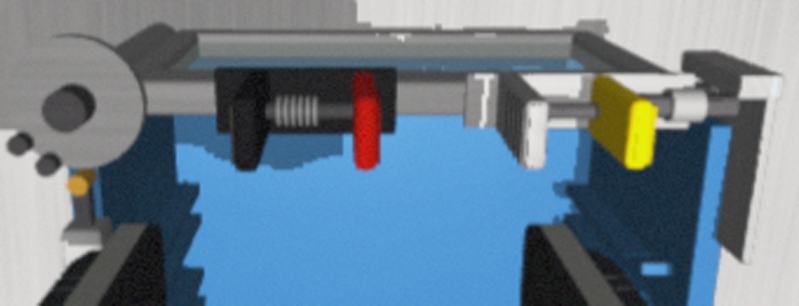

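Paddle tops match the prediction to within 2–3 mm. The refined hinge is about (467.3, 32). The end post is low and outside finger reach. Now I'll pinch the safety catch.

```bash
cat >> h.py <<'E'
H=np.array([467.3,32.]); A0=.036
def leaf(r,a,z,dy=0):
    c,s=np.cos(A0+a),np.sin(A0+a)
    return [H[0]+r*c-dy*s,H[1]+r*s+dy*c,z],[np.pi,0,np.pi/2+A0+a]
E
python3 - <<'E'
from h import *
bot.grip(0.78,30)
p,o=leaf(178,0,240); bot.movel(p,o,200)
p,o=leaf(178,0,159); hit=bot.movel(p,None,70,threshold=8); st(hit)
if not hit:
    bot.grip(0.3,30); bot.dwell(.2); st('pinch')
E
```

```text
False t23.40 tcp [645.6  38.4 159.6] rpy [3.141 0.    1.607] F [0.  0.3 0.5] T [ 0.04  0.06 -0.04] op0.776
pinch t24.02 tcp [645.7  38.4 160.7] rpy [3.14  0.    1.607] F [-1.5  0.5  6.5] T [ 0.08 -0.02 -0.06] op0.364
```

The opening of 0.364 is about 32 mm, so the catch is fully back and the pinch is centred. Next: the trigger squeeze.

```bash
python3 - <<'E'
from h import *
bot.grip(0.75); p,o=leaf(178,0,225); bot.movel(p,None,150)
p,o=leaf(84,0,225); bot.movel(p,o,150); bot.grip(0.8,60)
p,o=leaf(84,0,159); hit=bot.movel(p,None,70,threshold=8); st(hit)
if not hit:
    bot.grip(0.3,60); bot.dwell(.2); st('squeeze')
E
```

```text
False t27.12 tcp [551.7  35.  159.5] rpy [3.141 0.    1.607] F [0.7 1.3 0.3] T [ 0.02  0.02 -0.01] op0.798
squeeze t27.72 tcp [551.6  34.9 161.4] rpy [3.139e+00 1.000e-03 1.607e+00] F [-6.2 -0.6 13. ] T [ 0.01  0.45 -0.02] op0.406
```

The squeeze reads 0.406, about 35.5 mm, so the trigger is in. Now swing along the arc.

```bash
python3 - <<'E'
from h import *
A=np.arange(.1,1.46,.1)
print(all(solve_ik(*leaf(84,a,161)) is not None for a in A))
for i,a in enumerate(A):
    p,o=leaf(84,a,161); bot.movel(p,o,40)
    s=bot.get_state(); F=np.linalg.norm(s['contact_force'])
    if i%2==0 or F>25: st('%.1f'%a)
    if F>60: print('high'); break
E
```

```text
True
0.1 t28.08 tcp [550.8  43.2 161.5] rpy [3.141e+00 1.000e-03 1.705e+00] F [-2.1 -0.5  2.3] T [-0.07 -0.83 -0.01] op0.405
0.3 t28.80 tcp [547.   59.3 161.5] rpy [3.141e+00 1.000e-03 1.904e+00] F [-2.5 -2.9  5.7] T [-0.17 -0.61 -0.21] op0.407
0.5 t29.52 tcp [539.8  74.8 161.5] rpy [3.141 0.    2.106] F [-2.9 -2.7  6. ] T [ 0.15 -0.49  0.25] op0.405
0.7 t30.23 tcp [530.   88.  161.5] rpy [3.141e+00 1.000e-03 2.304e+00] F [-2.5 -3.4  5.7] T [ 0.04 -0.45 -0.07] op0.402
0.9 t30.95 tcp [517.6  99.2 161.4] rpy [3.141e+00 1.000e-03 2.504e+00] F [-2.1 -4.3  5.6] T [ 0.16 -0.37 -0.01] op0.407
1.1 t31.67 tcp [502.9 107.9 161.4] rpy [3.141 0.    2.705] F [-2.3 -5.1  6.6] T [ 0.15 -0.16  0.38] op0.403
1.3 t32.38 tcp [487.6 113.2 161.4] rpy [3.141e+00 1.000e-03 2.904e+00] F [-0.5 -6.5  6.9] T [ 0.2  -0.24 -0.14] op0.404
```

```bash
python3 - <<'E'
from h import *
p,o=leaf(84,1.43,161); bot.movel(p,o,40); bot.dwell(.3); st()
w=imaging.capture('wrist'); t=imaging.capture('top'); s=imaging.capture('scene')
f=lambda a,W,Hh:cv2.resize(a,(W,Hh),interpolation=cv2.INTER_CUBIC)
cv2.imwrite('pics/fin.png',np.vstack([f(w,480,300) if 0 else np.hstack([f(w,400,250),f(t[130:255,230:430],400,250)]),f(s[120:270,190:390],800,600)[100:430]]))
E
```

```text
t33.29 tcp [476.9 115.  161.4] rpy [3.141e+00 1.000e-03 3.033e+00] F [-0.6 -5.7  7. ] T [ 0.19 -0.21 -0.2 ] op0.408
```

View pics/fin.png

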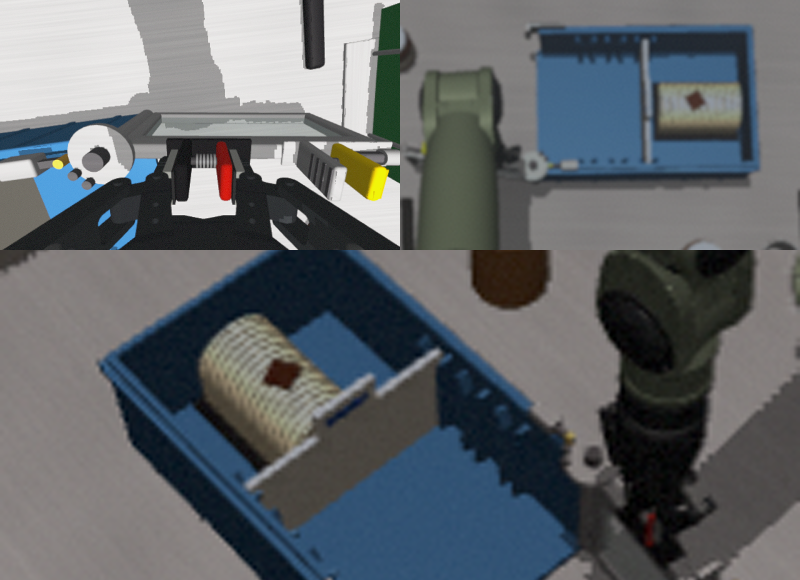

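The final picture shows the gate held wide open with the trigger squeezed and the yellow paddle close to the steel one. The divider stands in the first slot pair right in front of the log, and nothing else has been disturbed. Handing in.

```bash
python3 - <<'E'
from h import *
bot.sign_off(); st()
E
```

```text
the job is handed in; nothing more can be done
the job is handed in; nothing more can be done
```

I handed the job in at about 33.4 s of the 61 s allowed. The divider is in the wanted slots, and the arm is holding the gate wide open. No verdict is reported, so what follows is what my own checks showed.

- **Divider:** I took it from the rack and lowered it into the pair of slots in front of the loaded log. It met the floor with the tool at z = 128.7 mm; I expected 128. I then let it go. The final picture shows it standing across the crate in that pair of slots.
- **Safety catch:** It was pinched to about 32 mm over the paddles, which is fully back. It still looks back in the final wrist view.
- **Trigger and gate:** The trigger was squeezed to about 35.5 mm over the paddles. I then swung the gate past its check to about 1.43 rad. That angle comes from the tool pose on the paddles, as the joint itself can't be read. The gripper is still on the handle, with about 9 N on the tool.
- **Other objects:** The final picture shows the loaded log where it was. I didn't measure the other objects again, but the parts of them in view looked unmoved.

**Disagreements along the way:**
- The slot position differed by 2–3 mm between views. I settled it with a close look just inside the slot flare.
- The divider's near end touched the crate wall with about 3 N, so I moved it about 1 mm before lowering it the rest of the way.
- Squeezing the trigger pushed up on the fingers with a brief 13 N. It dropped to 2–7 N during the swing.

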